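Empty the drop-bottom offcut box into its tray

TASK

Slide the wooden tray fully under the drop-bottom box, between its foot rails and up to the stop, then draw the bolt on the front of the box sideways so that the hinged floor drops open and all three offcuts fall into the tray. Leave the loaded tray under the box, let the floor do the work (do not touch the offcuts), and do not disturb the two carved animals.

Things in the scene. Friction and masses are not known exactly. Their poses are not given: they have to be found in the camera images.
- drop_box: Fixed stand with an open-topped plywood box on four legs. Origin on the bench under the box's middle; z up, -x its front (bolt side). Box outside 144 (x) x 174 (y) mm, z 185 to rim 255. Legs 24 x 16 mm at x +-130, y +-93 mm; cross rails on them along x, top z 207. Clear height under the shut floor 168 mm; open, it hangs at the back, its tip about 60 mm above the bench.
- channel (a point): Middle of the tray's entrance, at (0, -105, 20) mm in the box's frame. From here two foot rails, 24 wide and 30 mm high, run along the box's y to +150 mm, with a free channel 236 mm wide between them (x -118 to +118 mm). The tray goes in from here toward +y, under the cross rails.
- stop (a point): Middle of the near face of the stop batten (30 mm high) that closes the channel's far end, at (0, +130, 20) mm in the box's frame. With the tray's end wall against it the tray's origin lies at y = +15 mm in the box's frame; y = 0 is already fully under.
- bolt_knob (a point): Centre of the bolt's upright wooden knob, a cylinder 25 mm in diameter, 30 mm high, on a 10 mm steel post; moves with the bolt. With the bolt shot it is at (-90, 0, 270) mm in the box's frame: the whole knob (z 255 to 285) stands above the rim, its centre 18 mm in front of the box wall. Can be pinched from above or pushed from its +y side.
- tray: Loose open plywood tray, 206 (x) x 230 (y) x 40 mm high, walls and floor 8 mm, 0.3 to 0.6 kg, slides on the bench. Origin under the middle of the tray body, z up. A grip plate stands beyond its -y end, the end away from the box. Under the box it stands with its axes along the box's.
- trap_floor (a joint): Hinged plywood floor of the box, 118 x 144 mm, hinge along the back (+x) bottom edge: 0 = shut, resting on the bolt by a steel lug; 1.45 rad = hanging open. It falls open by itself, at once, when the bolt no longer supports the lug.
- bolt (a joint): Steel sliding bolt under the front edge of the box: 0 = fully shot, 0.045 m = fully drawn (its end stop); it starts latched, at 0 to 0.008 m. It slides toward the box's -y (to the right seen from the robot); the lug comes off at about 0.026 m, 20 to 26 mm of travel. Friction about 2 N, no spring: it stays where it is left.
- tray_grip (a point): Grip point on the tray's upright wooden grip plate: 190 mm from the tray origin along the tray's -y, 50 mm above its underside. The plate is 70 mm long (tray x), 14 mm thick (tray y), its top 62 mm above the bench; it is pinched from above across tray y. 68 mm of space to the tray's end wall, bridged by a low strip 50 mm wide, its top 14 mm above the bench.
- offcut_1: Plain wood offcut 40 x 85 x 22 mm, starts lying in the box. Origin: centre of its underside.
- offcut_2: Plain wood offcut 35 x 60 x 30 mm, starts lying in the box. Origin: centre of its underside.
- offcut_4: Plain wood offcut 50 x 70 x 18 mm, starts lying in the box. Origin: centre of its underside.
- carved_owl: Bystander: standing carved wooden owl, 44 x 54 x 83 mm, loose. Origin: centre of its underside.
- carved_hare: Bystander: standing carved wooden hare, 36 x 81 x 74 mm, loose. Origin: centre of its underside.

How it is judged:
By the outcome, as a careful person would: the job done as asked, in the order asked, and still so for the second after the job is handed in, with the robot touching nothing.
It also fails if it takes over 51 s, if anything falls off the work surface, if the arm or the gripper's body presses on something with over 40 N, if the wrist force passes 120 N, or if a joint passes its speed limit or range.

ROBOT

A 6-joint arm with a two-finger parallel gripper is mounted at the origin on a cart in front of the work surface, level with it; the furniture and walls round the work are solid. World frame = base frame: x ahead of the robot, y to its left, z up, the work surface at z = 0. Lengths are in m, angles in rad, forces in N, time in s.
With the tool pointing down it reaches from about 0.4 to 0.925 m from the base axis. Payload 3.4 kg.
Tool frame: the origin (TCP) lies midway between the tips of the shut fingers; the grasp point (between the pads) lies 19 mm behind it (pinch_z is the distance from the TCP to the grasp point, in m); z points along the fingers, y is the line along which they close (so a half turn about z gives the same grasp; the last joint's range is limited). The gripper opens to 85 mm and grips with 20 to 120 N. Pads are 22 mm wide; open, the fingers measure 114 mm over their backs; the gripper's body (76 mm by 85 mm) begins 54 mm behind the grasp point. The pads swing forward as they close: fully open they stand 13 mm farther back than shut.
Start: joints at [-1.393, 0.307, 1.506, -0, 1.328, -0.073], TCP at [0.143, -0.557, 0.231] pointing down, gripper open.
Joint ranges: [-3.12, 3.12], [-1.05, 2.28], [0.14, 2.33], [-1.42, 4.57], [0.1, 2.73], [-2.68, 2.68]. Speed limits (rad/s): [2.57, 2.57, 3.14, 3.14, 3.14, 3.14].

INTERFACE

Orientations are given as a 3x3 rotation matrix whose columns are the frame's x, y, z axes.
In Python, from plant import move_ptp, move_linear, move_j, command_gripper, sleep, inverse_kinematics, get_state, snapshot, camera_model, Unreachable, sign_off, pinch_z gives the robot as it stands. The module is installed in compiled form; this text tells all that it offers. Calls block until the motion is done:
- move_ptp(position, orientation): joint-space move of the TCP to a pose.
- move_linear(position, rot=None, vel=0.15): straight line of the TCP; rot=None keeps the orientation; vel is the mean speed in m/s.
- move_j(angles): joint-space move.
- command_gripper(opening, squeeze=None): finger opening in m; squeeze is the grip in N (None keeps the last); returns when the fingers have stopped.
- sleep(seconds).
- inverse_kinematics(position, orientation): joint angles nearest the present ones, or None.
- get_state(): the state.
- snapshot(name): name is "scene" or "top" or "wrist"; returns the picture (384x512x3 uint8, blue, green, red); there is no depth.
- camera_model(name): a dict with "intrinsics" (3x3 intrinsics, pixels), "position" and "rotation" of the camera in the world. Camera axes: x right, y down, z forward; pixel columns grow to the right and rows downward; lengths in m; the calibration is good to about 2 mm. A picture is of the moment at which its call begins: read the wrist's pose just before it. camera_model takes no time and is no camera call; for the wrist camera it gives the pose at the moment of the call.
A pose or a line that the arm cannot do raises Unreachable and nothing moves.
- sign_off(): hands the job in; it is judged then, once.
The state is a dict: "time": time; "joint_pos": joint angles; "joint_velocities": joint speeds; "tau": joint torques, N m; "ee_pos": TCP position; "orientation": TCP orientation; "wrist_force": force on the tool from outside, world axes, zero at the start; "moment": the same for the moment, N m; "grip_width": finger opening in m; "finger_force": force on a finger pad.
Only numpy, scipy, OpenCV 4.12 (cv2) and the standard library are available. Lean on these libraries where they do the work, as an engineer would, in place of code of your own. Each camera call takes 0.05 s, during which the arm holds its last target. There are 200 camera calls.

## Working session

There is one attempt and no reset: what is moved stays moved. The work goes in short steps, each a Python script; the robot and the scene stay as the last script left them, time stands still between calls to the robot, and variables do not carry over. Pictures are saved under pics/ and viewed, at most 10 in all, crops included, and the job is handed in when it is done.

```bash
mkdir -p pics; python3 - <<'E'
from plant import *
import cv2
for n in("scene","top"):
    cv2.imwrite(f"pics/{n}0.png",cv2.resize(snapshot(n),(800,600),interpolation=cv2.INTER_CUBIC))
    m=camera_model(n);print(n,m)
s=get_state();print(s['time'],s['ee_pos'],s['orientation'],s['grip_width'],pinch_z)
E
```

```text
scene {'intrinsics': array([[379.06023994,   0.        , 251.51434072],
       [  0.        , 379.06023994, 196.13973216],
       [  0.        ,   0.        ,   1.        ]]), 'position': array([0.33205781, 0.57593801, 0.94890818]), 'rotation': array([[-0.90090622, -0.32188903,  0.29112788],
       [-0.43386547,  0.65039765, -0.62349311],
       [ 0.01134671, -0.68801915, -0.72560382]])}
top {'intrinsics': array([[425.59216867,   0.        , 255.02279638],
       [  0.        , 425.59216867, 189.08012948],
       [  0.        ,   0.        ,   1.        ]]), 'position': array([ 0.41808099, -0.05935444,  1.34715462]), 'rotation': array([[ 0.01474485, -0.98392172,  0.17799057],
       [-0.99988262, -0.01376816,  0.0067213 ],
       [-0.00416263, -0.17806878, -0.98400924]])}
0.1 [ 0.14259457 -0.55639205  0.23048058] [[ 9.68706167e-01  2.48210126e-01 -3.09199570e-04]
 [ 2.48210270e-01 -9.68704450e-01  1.83049969e-03]
 [ 1.54825559e-04 -1.84996285e-03 -9.99998277e-01]] 0.08569100801730109 0.0187
```

View pics/scene0.png

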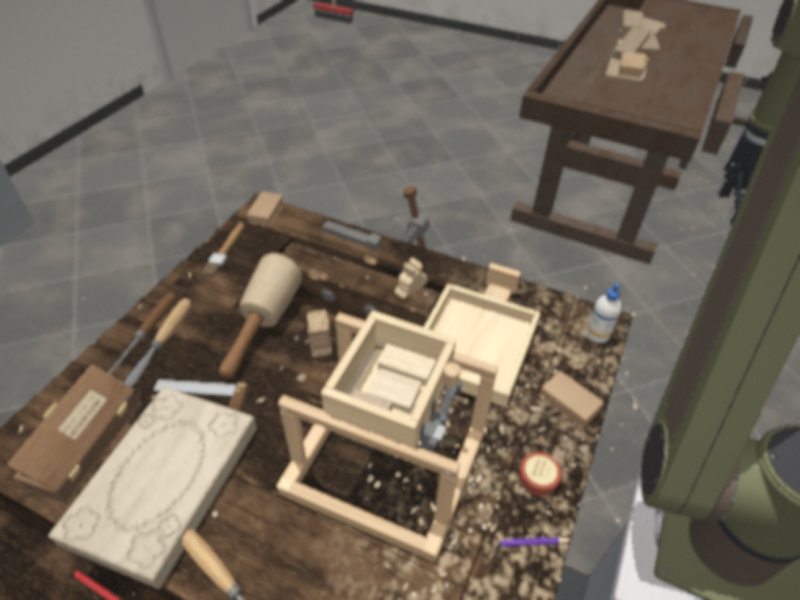

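View pics/top0.png

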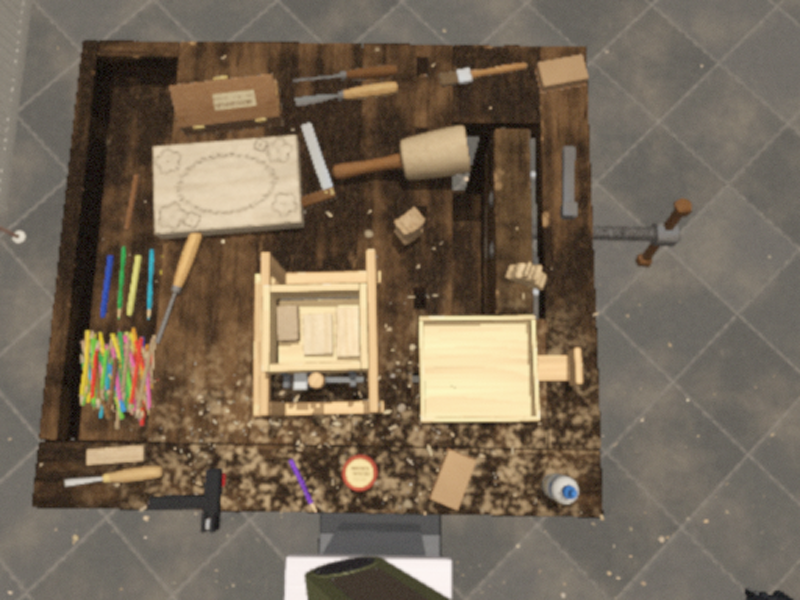

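```bash
cat > h.py <<'E'
import numpy as np
from plant import *
def ray(name,u,v,z,m=None):
    m=m or camera_model(name)
    d=m['rotation']@np.linalg.inv(m['intrinsics'])@np.array([u,v,1.])
    p=m['position'];return p+d*(z-p[2])/d[2]
def proj(name,P,m=None):
    m=m or camera_model(name)
    c=m['rotation'].T@(np.asarray(P,float)-m['position']);q=m['intrinsics']@c;return q[:2]/q[2]
E
python3 - <<'E'
from plant import *
import cv2
im=snapshot("top")
cv2.imwrite("pics/c1.png",cv2.resize(im[150:280,152:252],None,fx=4.6,fy=4.6,interpolation=cv2.INTER_CUBIC))  # box
cv2.imwrite("pics/c2.png",cv2.resize(im[160:275,255:385],None,fx=5,fy=5,interpolation=cv2.INTER_CUBIC))  # tray
E
```

```text
(no output)
```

View pics/c1.png

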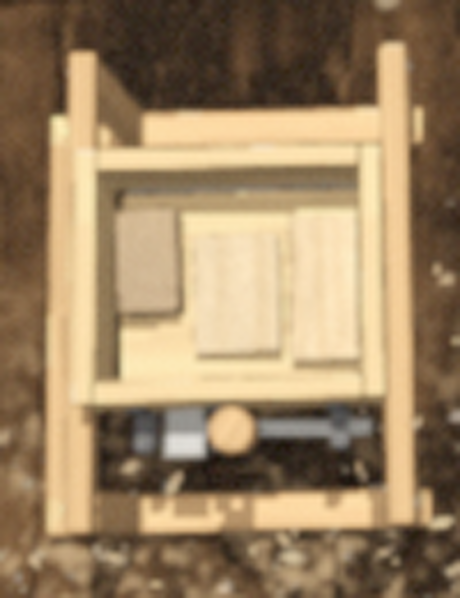

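View pics/c2.png

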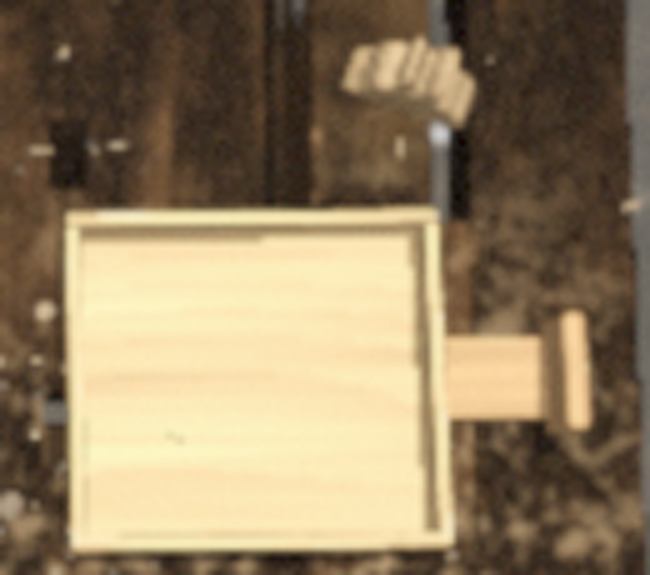

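```bash
cat >> h.py <<'E'
from scipy.optimize import least_squares
def fit(name,P,U,x0):
    P=np.array(P);U=np.array(U);m=camera_model(name)
    def w(q):
        c,s=np.cos(q[2]),np.sin(q[2]);return np.c_[q[0]+c*P[:,0]-s*P[:,1],q[1]+s*P[:,0]+c*P[:,1],P[:,2]]
    f=lambda q:(np.array([proj(name,p,m) for p in w(q)])-U).ravel()
    r=least_squares(f,x0,loss='soft_l1');return r.x,f(r.x).reshape(-1,2)
def px(X,x0,y0,k): X=np.array(X,float);return (X+.5)/k-.5+[x0,y0]
E
python3 - <<'E'
from h import *
np.set_printoptions(precision=4,suppress=True)
b=px([(77,150),(381,143),(384,395),(77,407),(392,43),(400,525)],152,150,4.6)
q,r=fit("top",[(.072,.087,.255),(.072,-.087,.255),(-.072,-.087,.255),(-.072,.087,.255),(.142,-.093,.207),(-.142,-.093,.207)],b,[.5,0,0]);print("box",q,r.tolist())
k=ray("top",*px((232,429),152,150,4.6),.285);c,s=np.cos(q[2]),np.sin(q[2]);R=np.array([[c,-s],[s,c]])
print("knob",k,R.T@(k[:2]-q[:2]))
t=px([(66,212),(438,207),(454,549),(73,551),(561,312),(584,311),(592,429),(568,430)],255,160,5)
q2,r=fit("top",[(.103,.115,.04),(.103,-.115,.04),(-.103,-.115,.04),(-.103,.115,.04),(.035,-.183,.062),(.035,-.197,.062),(-.035,-.197,.062),(-.035,-.183,.062)],t,[.5,-.3,0]);print("tray",q2,r.tolist())
print("tray in box",R.T@(q2[:2]-q[:2]),q2[2]-q[2])
# reach check: grip
for y in (-.4,-.15,0,.015):
    g=q[:2]+R@np.array([0,y-.19]);print(y,g,np.hypot(*g))
E
```

```text
box [0.5619 0.0863 0.0415] [[-0.36695840655875145, 0.1849023858102612], [-0.003030547651320603, -0.09263575513119804], [0.3666932646035548, 0.3067975590198273], [-0.910928635782966, -0.45429125588034935], [0.22063197533429957, 0.15349415241797715], [0.5522901703542118, -0.1344192107827098]]
knob [0.4728 0.0773 0.285 ] [-0.0894 -0.0052]
tray [ 0.5139 -0.2085  0.0271] [[0.00798541219432991, 0.19565699939209935], [-0.26194734252760554, 0.24171949935725934], [-0.1321636727848272, -0.6136557074702864], [-0.18133023961792105, -0.05533635341419085], [0.16843273015069826, 0.10859608833942502], [0.2016884506078327, 0.2494093337322738], [0.032057228710414165, -0.020313217377889714], [0.1534327638709101, -0.16103199911748334]]
tray in box [-0.0602 -0.2925] -0.014387791387659502
-0.4 [ 0.5864 -0.5032] 0.7726930526209222
-0.15 [ 0.576  -0.2534] 0.6292808641522408
0 [ 0.5698 -0.1036] 0.5791013015353377
0.015 [ 0.5691 -0.0886] 0.5759945386764489
```

```bash
cat >> h.py <<'E'
B=np.array([.5619,.0863]);TH=.0415
def b2w(x,y):
    c,s=np.cos(TH),np.sin(TH);return B+[c*x-s*y,s*x+c*y]
def rot(th):
    c,s=np.cos(th),np.sin(th);return np.array([[c,s,0],[s,-c,0],[0,0,-1.]])
def grip_pose(x,y,dth=0):  # tray origin in box frame -> TCP
    o=b2w(x,y);th=TH+dth;return np.array([*(o+.19*np.array([np.sin(th),-np.cos(th)])),.031]),rot(th)
def st():
    s=get_state();print(round(s['time'],2),np.round(s['ee_pos'],4),'F',np.round(s['wrist_force'],1),'w',round(s['grip_width'],4),'f',np.round(s['finger_force'],1));return s
E
python3 - <<'E'
from h import *
c,s=np.cos(TH),np.sin(TH);R=np.array([[c,-s],[s,c]])
for P in [(345,85),(410,45),(475,95),(455,128)]:
    for z in (0,.07): print("hare",P,z,np.round(R.T@(ray("top",*px(P,255,160,5),z)[:2]-B),3))
p,r=grip_pose(-.0602,-.2925,-.0144)
move_ptp(p+[0,0,.2],r);st()
move_linear(p+[0,0,.04],vel=.15);move_linear(p,vel=.06);st()
command_gripper(0.0,100);st()
E
```

```text
hare (345, 85) 0 [ 0.129 -0.363]
hare (345, 85) 0.07 [ 0.115 -0.352]
hare (410, 45) 0 [ 0.154 -0.407]
hare (410, 45) 0.07 [ 0.138 -0.393]
hare (475, 95) 0 [ 0.12  -0.447]
hare (475, 95) 0.07 [ 0.106 -0.431]
hare (455, 128) 0 [ 0.099 -0.432]
hare (455, 128) 0.07 [ 0.086 -0.417]
1.66 [ 0.5182 -0.3991  0.231 ] F [-1.4 -0.2  0.6] w 0.0854 f 0.0
3.69 [ 0.5192 -0.3985  0.0309] F [ 0.9  0.9 -1.3] w 0.0854 f 0.0
4.35 [ 0.5191 -0.3985  0.0314] F [-0.2  1.   3.2] w 0.0127 f 97.5
```

```bash
python3 - <<'E'
from h import *
import cv2
for x,y,d,v in [(-.058,-.24,-.0144,.1),(0,-.230,0,.06)]:
    p,r=grip_pose(x,y,d);move_linear(p,r,vel=v);s=st()
cv2.imwrite("pics/t1.png",cv2.resize(snapshot("top")[150:280,152:372],None,fx=3.6,fy=3.6,interpolation=cv2.INTER_CUBIC))
E
```

```text
5.03 [ 0.5189 -0.3433  0.0309] F [0.4 4.4 5.5] w 0.0124 f 98.1
6.2 [ 0.5772 -0.3336  0.0311] F [-4.  -1.2  8.7] w 0.0128 f 98.7
```

View pics/t1.png

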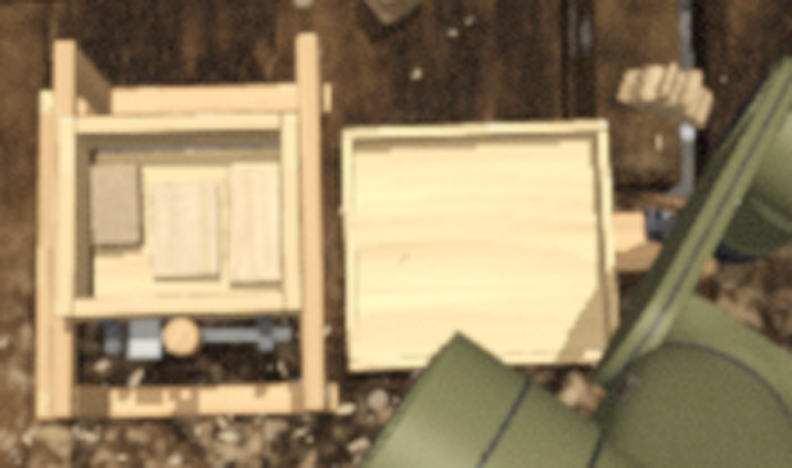

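The tray (343–610, 127–370) is aligned between the foot rails (inner edges about 113 and 388), and the hare at (665, 90) is untouched. I'll push it in.

```bash
python3 - <<'E'
from h import *
for y in (-.15,-.08,-.03,0):
    move_linear(grip_pose(0,y)[0],grip_pose(0,y)[1],vel=.08);s=st()
    if abs(s['wrist_force'][1])>20 or abs(s['wrist_force'][0])>25: print("stop");break
else:
    for y in np.arange(.003,.022,.003):
        move_linear(grip_pose(0,y)[0],vel=.03);s=st()
        if s['wrist_force'][1]<-10: print("contact",y);break
E
```

```text
7.4 [ 0.5765 -0.2533  0.0313] F [ 0.7 -2.1  5.7] w 0.0127 f 98.3
8.43 [ 0.5735 -0.1832  0.0313] F [ 0.  -1.7  6.2] w 0.0127 f 98.3
9.2 [ 0.5713 -0.1329  0.0313] F [ 0.9 -0.6  6.4] w 0.0129 f 98.3
9.72 [ 0.57   -0.1026  0.0313] F [0.9 0.4 5.7] w 0.0125 f 98.3
9.97 [ 0.57   -0.1005  0.0313] F [ 1.8 -2.1  5.7] w 0.0126 f 98.4
10.22 [ 0.5699 -0.0978  0.0314] F [ 1.3 -3.6  6.1] w 0.0127 f 98.4
10.47 [ 0.5698 -0.0948  0.0314] F [ 0.1 -3.8  6.5] w 0.0123 f 98.4
10.72 [ 0.5697 -0.0918  0.0314] F [ 1.  -3.7  6. ] w 0.0125 f 98.4
10.97 [ 0.5696 -0.0888  0.0314] F [ 0.2 -2.3  6.7] w 0.0126 f 98.4
11.22 [ 0.5693 -0.0878  0.0314] F [ -1.3 -10.8   5.4] w 0.0129 f 99.1
contact 0.018
```

```bash
python3 - <<'E'
from h import *
import cv2
command_gripper(.06);st()
p=get_state()['ee_pos'];move_linear(p+[0,0,.08],vel=.1);move_linear(p+[0,0,.33],vel=.25);st()
im=cv2.resize(snapshot("top")[150:280,152:332],None,fx=4,fy=4,interpolation=cv2.INTER_CUBIC)
cv2.imwrite("pics/t2.png",im)
E
```

```text
11.74 [ 0.5688 -0.0851  0.0307] F [ 0.4 -1.   0.1] w 0.0598 f 0.0
13.84 [ 0.5679 -0.085   0.3589] F [-0.3 -0.7  0.1] w 0.0602 f 0.0
```

View pics/t2.png

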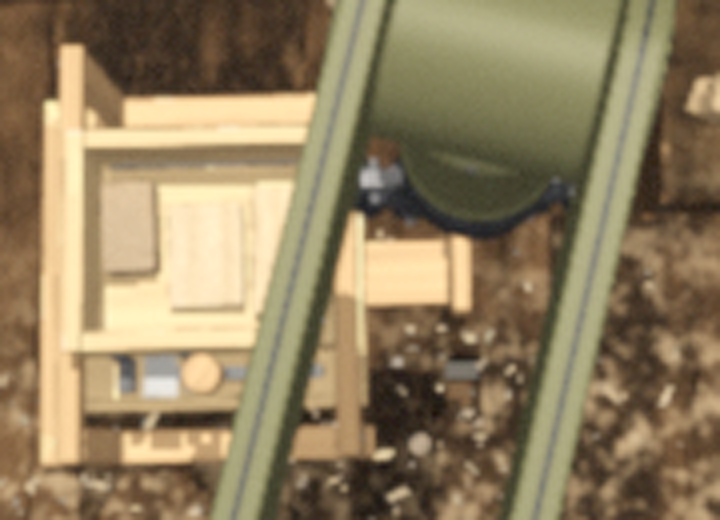

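The tray is under the box with its grip plate at (460, 273). The knob at (202, 373) hasn't moved and the offcuts are still in place. Next is the bolt.

```bash
python3 - <<'E'
from h import *
import cv2
r=rot(TH);P=lambda y,z:np.array([*b2w(-.0905,y),z])
move_ptp(P(-.005,.36),r);st()
move_linear(P(-.005,.262),vel=.08);st()
command_gripper(0,30);st()
y0=-.005
for y in (-.020,-.032,-.041):
    move_linear(P(y,.262),vel=.06);s=st()
    if abs(s['wrist_force'][1])>20: break
sleep(.8)
command_gripper(.06);move_linear(P(y,.37),vel=.12);st()
a=cv2.resize(snapshot("scene")[185:365,170:330],None,fx=3.3,fy=3.3,interpolation=cv2.INTER_CUBIC)
cv2.imwrite("pics/s3.png",a)
E
```

```text
14.68 [0.4724 0.0771 0.3599] F [ 0.2 -0.2  0.1] w 0.0603 f 0.0
16.05 [0.4721 0.0776 0.2626] F [-0.9 -0.3  1.5] w 0.0601 f 0.0
16.46 [0.4719 0.0776 0.2625] F [-0.1 -0.8  2.5] w 0.0242 f 29.4
16.86 [0.4726 0.0613 0.2624] F [-0.8  0.1  6. ] w 0.0238 f 29.8
17.21 [0.4731 0.0491 0.2625] F [-1.1 -1.3  4.6] w 0.024 f 29.8
17.51 [0.4735 0.0401 0.2625] F [-1.3 -2.3  5. ] w 0.024 f 29.8
19.8 [0.4726 0.0416 0.3692] F [-1.3  0.3 -0. ] w 0.0601 f 0.0
```

View pics/s3.png

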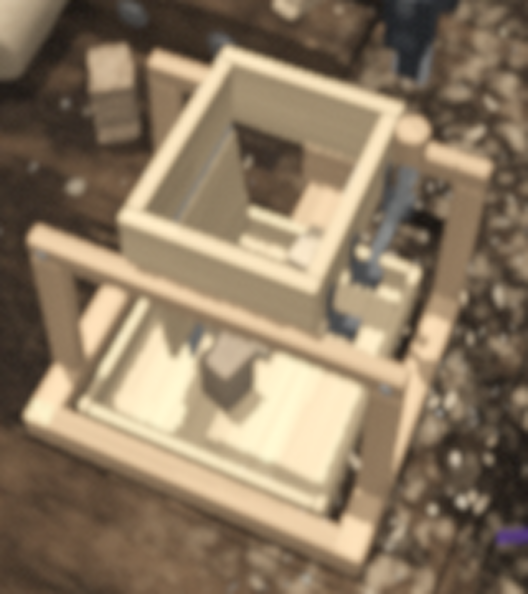

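The floor hangs open and the box is empty. One offcut is visible in the tray at (230, 365) and part of another at (308, 245). I'll move the arm clear and check for all three from above.

```bash
python3 - <<'E'
from h import *
import cv2
move_ptp(np.array([.35,-.4,.38]),rot(-.5));st()
a=snapshot("top")[150:280,152:352]; b=snapshot("scene")[235:325,195:300]
a=cv2.resize(a,(800,520),interpolation=cv2.INTER_CUBIC)
cv2.imwrite("pics/t4.png",a)
cv2.imwrite("pics/s4.png",cv2.resize(b,None,fx=6,fy=6,interpolation=cv2.INTER_CUBIC))
E
```

```text
21.52 [ 0.3506 -0.3992  0.38  ] F [-0.2  0.2  0.2] w 0.0599 f 0.0
```

View pics/t4.png

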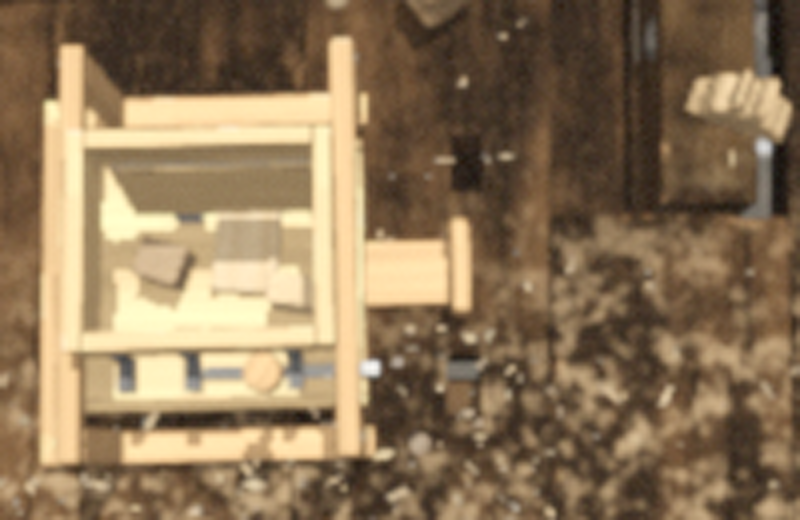

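View pics/s4.png

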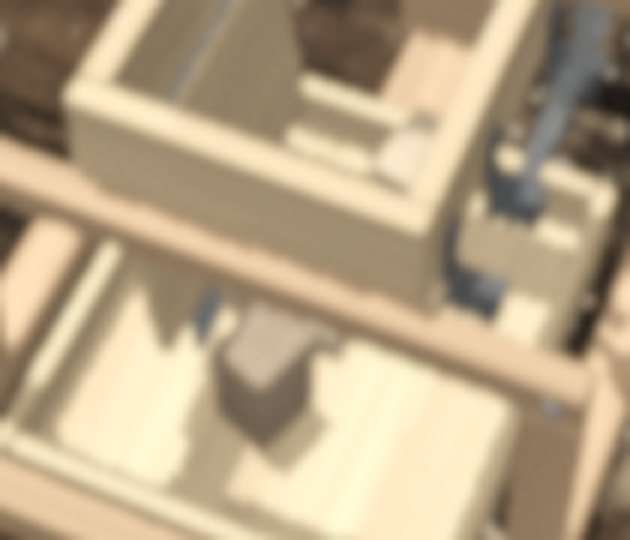

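The top view shows all three offcuts in the tray, at (162, 262), (247, 253) and (290, 285). The tray is against the stop, and neither the hare at (740, 103) nor the owl at (437, 8) has been disturbed.

```bash
python3 -c "from plant import *; print(sign_off())"
```

```text
the job is handed in; nothing more can be done
None
```

The job is done and handed in at about 21.5 s of the 51 s allowed: the tray is under the box against the stop, the bolt is drawn, the floor is open, all three offcuts are in the tray, and both carved animals are undisturbed.

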